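# Stack the baffle rings in the optics tube and cap it

### The arm

A 6-joint arm with a two-finger parallel gripper is mounted at the origin on a cart in front of the work surface, level with it; the furniture and walls round the work are solid. World frame = base frame: x ahead of the robot, y to its left, z up, the work surface at z = 0. Lengths are in m, angles in rad, forces in N, time in s.
With the tool pointing down it reaches from about 0.4 to 0.825 m from the base axis. Payload 7 kg.
Tool frame: the origin (TCP) lies at the centre of the arm's flange, where the gripper is bolted on; the fingertips stand 178 mm ahead of it and the grasp point (between the pads) lies 159 mm ahead of it; x points along the fingers, y is the direction in which the jaws open and shut, and the axes are right-handed (so a half turn about x gives the same grasp; the last joint's range is limited). The gripper opens to 88 mm and grips with 3 to 60 N. Pads are 19 mm wide; open, the fingers measure 130 mm over their backs; the gripper's body (78 mm by 193 mm) begins 47 mm behind the grasp point.
Start: joints at [1.421, 0.359, 0.012, 0, -1.224, -0.288], TCP at [0.286, 0.611, 0.405] pointing down, gripper open.
Joint ranges: [-3.07, 3.07], [-1.43, 2.12], [-1.02, 1.25], [-3.03, 1.67], [-3.05, -0], [-3.03, 3.03]. Speed limits (rad/s): [2.39, 2.39, 3.01, 3.14, 3.14, 3.14].

### API

Orientations are given as [roll, pitch, yaw] about the fixed x, y, z axes, in that order (R = Rz(yaw) Ry(pitch) Rx(roll)).
In Python, from station import status, viewer, arm gives the robot as it stands. The module is installed in compiled form; this text tells all that it offers.
- The arm moves only by the tool apply_moves, never from a script. Its argument "commands" is a list of rows, each an object of numbers: "dx", "dy", "dz": the shift along the world's x, y, z in mm; "spin": the turn about the world's z in degrees; "hand": the closure, from 0 (fully open) to 1 (shut). A call has exactly 5 rows; each row shifts and turns the commanded pose from where the row before left it; what a row does not reach is not made up. A row lasts 1/8 s, in which the tool goes at most 62.5 mm and 10.7 degrees, less where a joint would pass 70% of its speed; a pose out of reach is approached as far as the arm can. A call is refused whole if a number of a shift passes 62.5 or a number of a turn 10.7, either way. A call with a gripper value outside its range is refused whole. The fingers move at their own pace and stop on an object; "grip_force" is the grip in N (left out, the last holds). Time passes only in rows, so rows that do not move let the fingers close, or fill a call up. It gives the time, the measured TCP pose, the force and the opening at its end, in the units of the state.
- status.get_state(): the state, without advancing time (a new reading comes with each control period).
- viewer.grab_frame(name): name is "side" or "top"; returns the picture (480x640x3 uint8, red, green, blue); there is no depth.
- viewer.camera_info(name): a dict with "fx", "fy", "cx", "cy" (pixels), "eye" and "attitude" of the camera in the world. Camera axes: x right, y up, looking along -z (the intrinsics and any distortion apply to the point x, -y, -z); pixel columns grow to the right and rows downward; lengths in m; the calibration is good to about 2 mm. A picture is of the moment at which its call begins. camera_info takes no time and is no camera call.
- arm.job_done(): hands the job in, once; it reports no verdict.
The state is a dict: "t": time; "q": joint angles; "qd": joint speeds; "joint_efforts": joint torques, N m; "eef_pos": TCP position; "ee_rot": TCP orientation; "force": force on the tool from outside, world axes, zero at the start; "moment": the same for the moment, N m; "width": finger opening in m.
Only numpy, scipy, OpenCV 4.12 (cv2) and the standard library are available. Lean on these libraries where they do the work, as an engineer would, in place of code of your own. Each camera call takes 0.05 s, during which the arm holds its last target.

### The job

Fill the upright aluminium tube with its baffle: drop the three small dark-metal rings in flat, one on another, the one with the widest hole first, then the middle one, then the one with the narrowest hole. Then set the black dust cap, closed face up, level in the tube's mouth on top of them. Leave the large ring, the tape roll and the clear canister where they are.

Things in the scene. Friction and masses are not known exactly. Their poses are not given: they have to be found in the camera images.
- tube: bright aluminium tube, upright, fixed by a flat foot 72 mm across, 4 mm thick. 54 mm across outside, straight bore 46 mm. The top 4 mm flare like a funnel to 54 mm across inside, 62 mm over the lip. Lip 48 mm and bore floor 4 mm above the table; three rings fill it to 8 mm below the lip. Origin on the tube's axis at table level; z up along the axis
- ring_wide_mid (a point): one of the three small dark-metal rings, 41 mm across and 12 mm thick, told apart by the hole: this one has the widest hole, 30 mm. Lies flat, loose, about 0.06 kg. The point is its centre, half-way up (6 mm over its underside); z is its axis, and either face may be up
- ring_mid_mid (a point): one of the three small dark-metal rings, 41 mm across and 12 mm thick, told apart by the hole: this one has the middle hole, 20 mm. Lies flat, loose, about 0.06 kg. The point is its centre, half-way up (6 mm over its underside); z is its axis, and either face may be up
- ring_narrow_mid (a point): one of the three small dark-metal rings, 41 mm across and 12 mm thick, told apart by the hole: this one has the narrowest hole, 10 mm. Lies flat, loose, about 0.06 kg. The point is its centre, half-way up (6 mm over its underside); z is its axis, and either face may be up
- cap_mid (a point): round black plastic dust cap without a hole, 41 mm across and 13 mm high, lying closed face up, loose, about 0.03 kg. The point is its centre, half-way up; z is its axis, up at the start
- big_ring: a large dark-metal ring that does not belong in the tube: 62 mm across, 40 mm hole, 12 mm thick, loose; to be left alone. Origin at the centre of its underside
- tape: roll of yellow tape lying flat, 68 mm across, 19 mm high, loose; to be left alone. Origin at the centre of its underside
- canister: clear round canister with a black lid, 51 mm across, 71 mm high, standing loose; to be left alone. Origin at the centre of its underside

How it is judged:
At the end, for the whole second after the job is handed in: In the tube, from the bottom up: ring with the widest, the middle, the narrowest hole, then the dust cap, closed face up; each within 5 mm of the tube's axis, within 4 mm of its height in the full column, level to 0.15 rad (rings either face up), released and at rest (horizontal distance between each of ring_wide_mid, ring_mid_mid, ring_narrow_mid, cap_mid and tube below 0.005 m and z of ring_wide_mid in the frame of tube between 0.006 and 0.014 m and (angle between ring_wide_mid's own z axis and vertical below 0.15 rad or angle between ring_wide_mid's own z axis and vertical above 2.99 rad) and linear speed of each of ring_wide, ring_mid, ring_narrow, cap below 0.01 m/s and z of ring_mid_mid in the frame of tube between 0.018 and 0.026 m and (angle between ring_mid_mid's own z axis and vertical below 0.15 rad or angle between ring_mid_mid's own z axis and vertical above 2.99 rad) and z of ring_narrow_mid in the frame of tube between 0.03 and 0.038 m and (angle between ring_narrow_mid's own z axis and vertical below 0.15 rad or angle between ring_narrow_mid's own z axis and vertical above 2.99 rad) and z of cap_mid in the frame of tube between 0.0425 and 0.0505 m and angle between cap_mid's own z axis and vertical below 0.15 rad); the robot touches nothing.
It fails at once if the large ring is moved more than 20 mm (distance of big_ring from where it was at the start of the episode above 0.02 m).
It fails at once if the tape roll is moved more than 20 mm (distance of tape from where it was at the start of the episode above 0.02 m).
It fails at once if the canister is moved more than 20 mm (distance of canister from where it was at the start of the episode above 0.02 m).
It also fails if it takes over 96 s, if anything falls off the work surface, if the arm or the gripper's body presses on something with over 40 N, if the wrist force passes 120 N, or if a joint passes its speed limit or range.

## Working session

There is one attempt and no reset: what is moved stays moved. The work goes in short steps, Python scripts to look and compute and a tool call to move; the robot and the scene stay as the last step left them, time stands still between calls to the robot, and variables do not carry over. Pictures are saved under pics/ and viewed, and the job is handed in when it is done.

Besides the shell and the picture viewer there is one more tool, called after "Request:" as name([rows], argument=value, ...), one row to a line, values as JSON. apply_moves: Moves the arm, as the interface text tells. Its arguments: {"type":"object","properties":{"commands":{"type":"array","items":{"type":"object","properties":{"dx":{"type":"number"},"dy":{"type":"number"},"dz":{"type":"number"},"spin":{"type":"number"},"hand":{"type":"number"}}}},"grip_force":{"type":"number"}},"required":["commands"]}

```bash
mkdir -p pics; python3 - <<'E'
from station import status, viewer
import cv2
print(status.get_state())
for n in("side","top"):
    print(viewer.camera_info(n)); f=viewer.grab_frame(n); cv2.imwrite(f"pics/{n}0.png",f[:,:,::-1])
E
```

```text
{'t': 0.0, 'q': array([ 1.42108440e+00,  3.59376518e-01,  1.10345609e-02, -3.43333090e-04,
       -1.22407444e+00, -2.88093370e-01]), 'qd': array([-0.00039333,  0.00073402,  0.00070674, -0.00020449, -0.00066728,
        0.00019175]), 'joint_efforts': array([-1.51809985e-03, -5.82716274e+01,  2.93045425e+01,  6.99707955e+00,
        6.85101666e-03, -1.68971201e-04]), 'eef_pos': array([0.28609091, 0.61115176, 0.40371979]), 'ee_rot': array([ 1.66226883,  1.56914441, -1.91724605]), 'force': array([-0.20672627, -0.30205583,  0.11673487]), 'moment': array([ 0.03733412, -0.0113539 ,  0.00818262]), 'width': 0.08779611069736935}
{'fx': 550.5330464583097, 'fy': 550.5330464583097, 'cx': 316.9655017049118, 'cy': 242.4857245103014, 'eye': array([ 0.16885209, -0.72763837,  0.59304302]), 'attitude': array([ 1.00678826, -0.01836784, -0.35534568])}
{'fx': 437.1303505146286, 'fy': 437.1303505146286, 'cx': 319.7228066428601, 'cy': 244.79742425471193, 'eye': array([0.36372564, 0.08065268, 0.89463011]), 'attitude': array([ 0.13181099, -0.00598647, -1.57454732])}
```

View pics/side0.png

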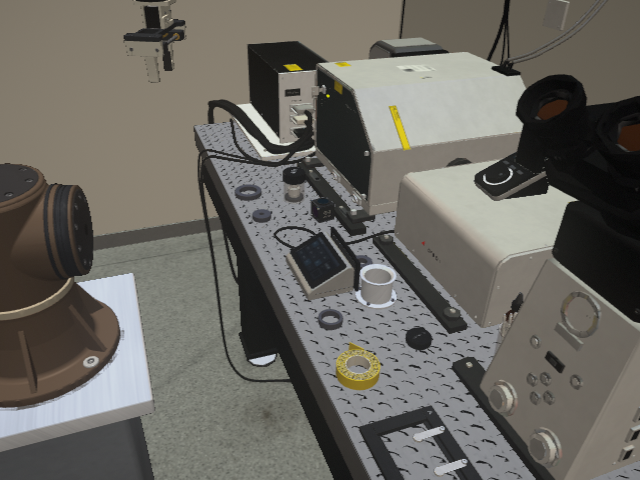

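View pics/top0.png

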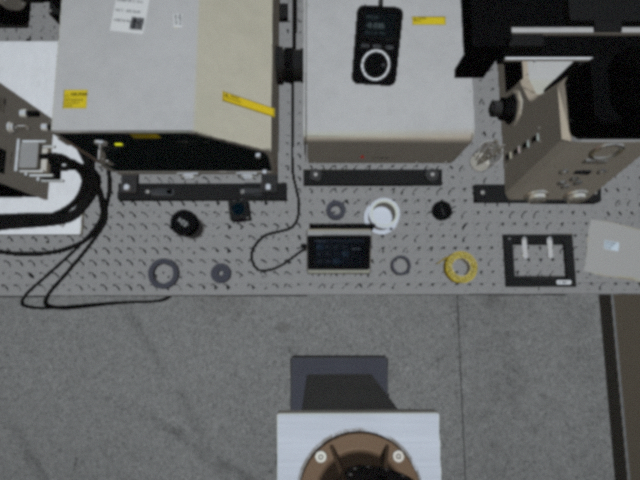

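The top view shows the big ring at (164,273), a small ring at (221,273), one at (336,210), the tube at (381,216), a thin ring at (400,265), the cap at (442,210), the tape at (461,267) and the canister at (186,222). I'll zoom in on these.

```bash
cat > h.py <<'E'
import numpy as np, cv2
from scipy.spatial.transform import Rotation as R
from station import status, viewer, arm
def ray(n,u,v):
    c=viewer.camera_info(n); d=np.array([(u-c['cx'])/c['fx'],-(v-c['cy'])/c['fy'],-1.])
    return np.array(c['eye']), R.from_euler('xyz',c['attitude']).apply(d)
def at(n,u,v,z):
    e,d=ray(n,u,v); return e+d*(z-e[2])/d[2]
def proj(n,p):
    c=viewer.camera_info(n); q=R.from_euler('xyz',c['attitude']).inv().apply(np.array(p)-c['eye'])
    return np.stack([c['cx']-c['fx']*q[...,0]/q[...,2], c['cy']+c['fy']*q[...,1]/q[...,2]],-1)
def circ(c,r,z,n=48):
    a=np.linspace(0,2*np.pi,n,endpoint=False); return np.stack([c[0]+r*np.cos(a),c[1]+r*np.sin(a),0*a+z],-1)
E
python3 - <<'E'
import cv2
t=cv2.imread('pics/top0.png'); s=cv2.imread('pics/side0.png')
a=cv2.resize(t[190:300,300:490],None,fx=4,fy=4,interpolation=2); b=cv2.resize(t[190:300,140:260],None,fx=5,fy=5,interpolation=2)
cv2.imwrite('pics/ta.png',a);cv2.imwrite('pics/tb.png',b)
cv2.imwrite('pics/sa.png',cv2.resize(s[225:395,270:450],None,fx=3.5,fy=3.5,interpolation=2))
cv2.imwrite('pics/sb.png',cv2.resize(s[150:250,200:380],None,fx=4,fy=4,interpolation=2))
E
```

```text
(no output)
```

View pics/ta.png

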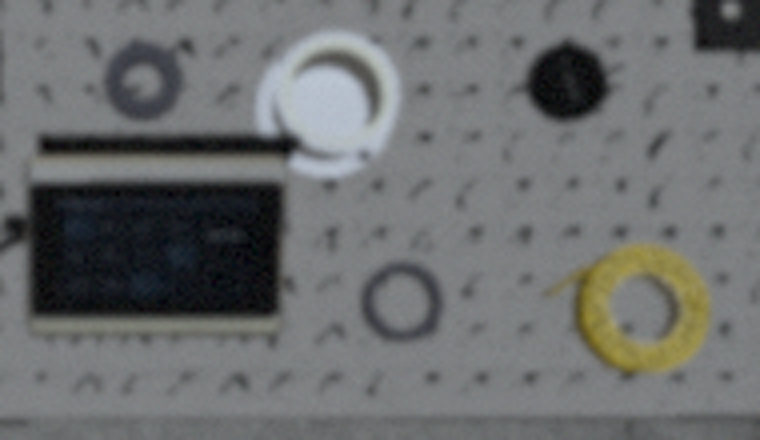

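View pics/tb.png

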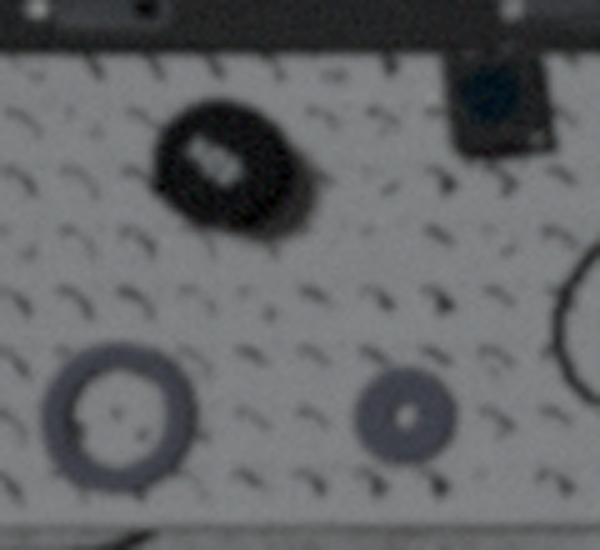

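View pics/sa.png

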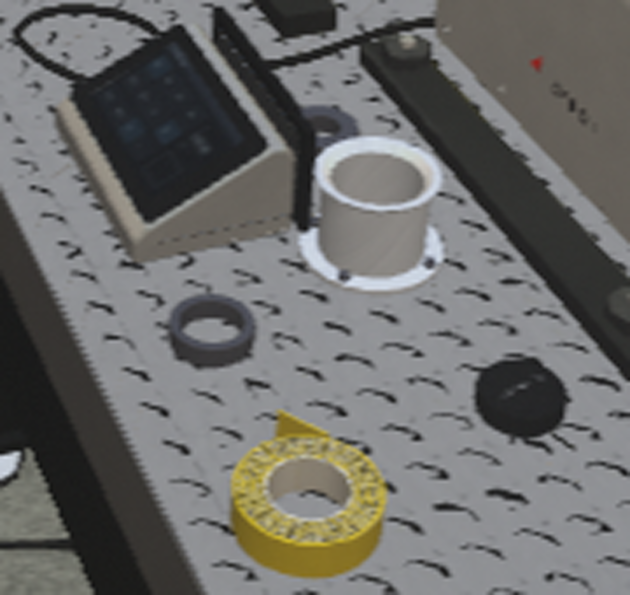

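View pics/sb.png

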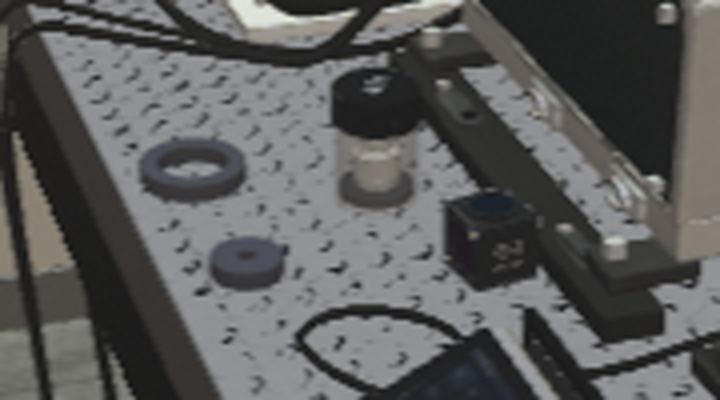

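```bash
python3 - <<'E'
from h import *
f=lambda x,o,s:o+(x+.5)/s-.5
T={'mid':(144,80),'wide':(402,302),'cap':(568,81),'tape':(645,309)}
z={'mid':.012,'wide':.012,'cap':.013,'tape':.019,'narrow':.012,'big':.012,'can':.071,'tube':.048}
P={k:at('top',f(x,300,4),f(y,190,4),z[k]) for k,(x,y) in T.items()}
P['tube']=at('top',f(337,300,4),f(93,190,4),.048)
for k,(x,y) in {'narrow':(406,416),'big':(120,418),'can':(215,160)}.items(): P[k]=at('top',f(x,140,5),f(y,190,5),z[k])
S={'wide':(212,326),'cap':(521,385),'tube':(378,175)}
for k,p in P.items(): print(k,p.round(4),np.hypot(*p[:2]).round(3))
for k,(x,y) in S.items(): print('side',k,at('side',f(x,270,3.5),f(y,225,3.5),z[k]).round(4))
for k,(x,y) in {'narrow':(247,256),'big':(193,165)}.items(): print('side',k,at('side',f(x,200,4),f(y,150,4),z[k]).round(4))
rad={'mid':(.0205,.01),'wide':(.0205,.015),'cap':(.0205,),'tape':(.034,),'narrow':(.0205,.005),'big':(.031,.02),'can':(.0255,),'tube':(.031,.027)}
for n,crops in (('top',[(300,190,490,300),(140,190,260,300)]),('side',[(270,225,450,395),(200,150,380,250)])):
    im=cv2.imread(f'pics/{n}0.png')
    for i,(a,b,c,d) in enumerate(crops):
        q=cv2.resize(im[b:d,a:c],None,fx=4,fy=4,interpolation=2)
        for k,p in P.items():
            for r in rad[k]+((.036,) if k=='tube' else ()):
                w=proj(n,circ(p,r,.004 if r==.036 else z[k]))
                cv2.polylines(q,[(((w-[a,b])+.5)*4-.5).round().astype(int)],True,(0,0,255),1)
        cv2.imwrite(f'pics/o_{n}{i}.png',q)
E
```

```text
mid [0.5537 0.0419 0.012 ] 0.555
wide [ 0.4387 -0.0879  0.012 ] 0.447
cap [ 0.5524 -0.1764  0.013 ] 0.58
tape [ 0.4342 -0.2087  0.019 ] 0.482
tube [ 0.5392 -0.0518  0.048 ] 0.542
narrow [0.4243 0.2747 0.012 ] 0.505
big [0.4239 0.3898 0.012 ] 0.576
can [0.5184 0.3371 0.071 ] 0.618
side wide [ 0.4393 -0.0915  0.012 ]
side cap [ 0.5547 -0.1757  0.013 ]
side tube [ 0.5403 -0.0522  0.048 ]
side narrow [0.4258 0.2768 0.012 ]
side big [0.4249 0.3899 0.012 ]
```

View pics/o_top0.png

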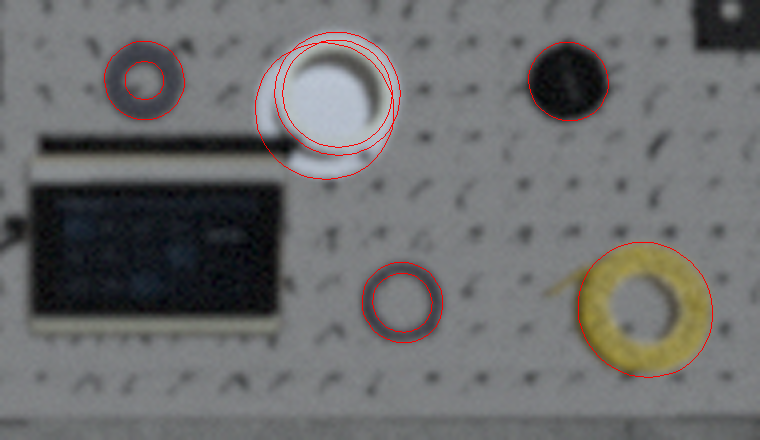

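View pics/o_side0.png

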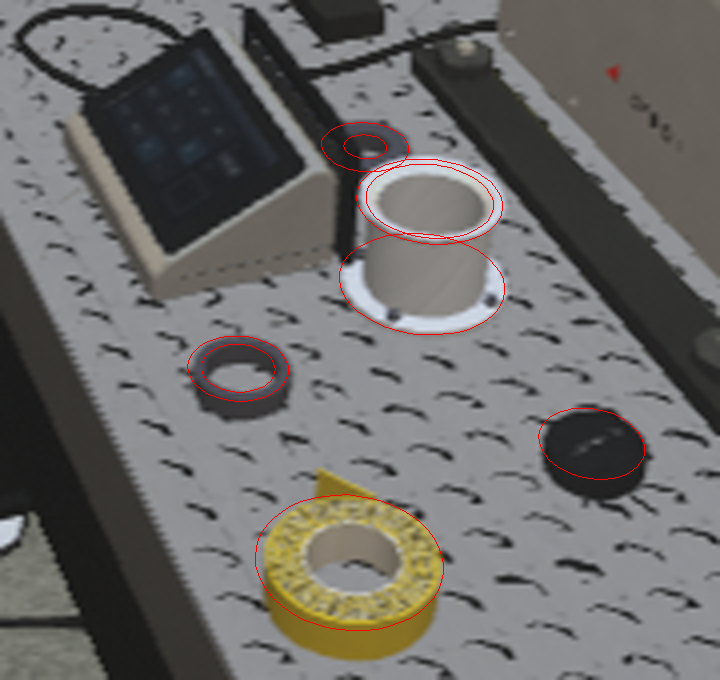

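View pics/o_side1.png

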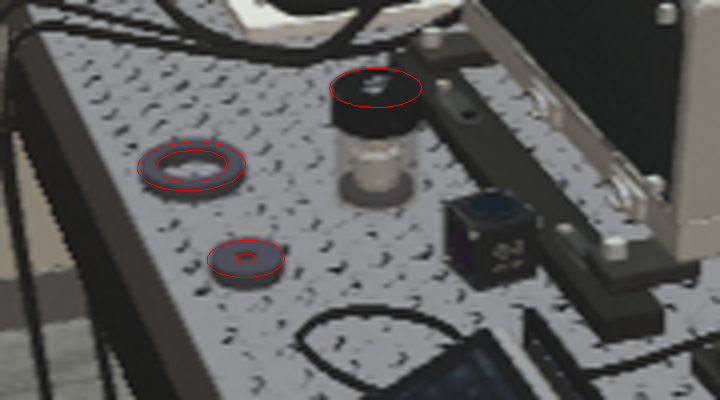

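View pics/o_top1.png

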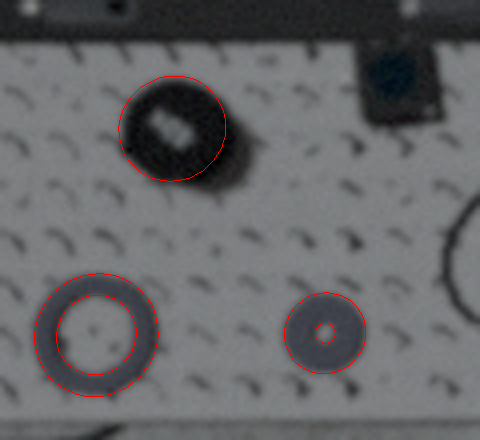

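The overlays match in both views to within about 2 mm. Next I'll measure the obstacles near the tube (panel, tablet, box, rail) and the jaw axis.

```bash
python3 - <<'E'
from h import *
f=lambda x,o,s:o+(x+.5)/s-.5
s=status.get_state(); M=R.from_euler('xyz',s['ee_rot']).as_matrix(); print(M.round(3))
def tri(tu,su):
    e1,d1=ray('top',*tu);e2,d2=ray('side',*su)
    A=np.stack([d1,-d2],1);k=np.linalg.lstsq(A,e2-e1,rcond=None)[0]
    p,q=e1+k[0]*d1,e2+k[1]*d2; return ((p+q)/2).round(3),np.linalg.norm(p-q).round(4)
T=lambda x,y:(f(x,300,4),f(y,190,4)); S=lambda x,y:(f(x,270,3.5),f(y,225,3.5))
print('panel top right',tri(T(298,145),S(310,140)),'panel top left',tri(T(40,145),S(217,10)))
print('panel bottom right',at('side',*S(303,230),0))
print('tablet right low front',at('top',*T(282,330),0),'tablet top right back',tri(T(288,180),S(280,160)))
for v in(160,170,186): print(v,at('top',370,v,0.0).round(3),at('top',370,v,.15).round(3))
im=cv2.imread('pics/side0.png'); cv2.imwrite('pics/g.png',cv2.resize(im[0:90,110:200],None,fx=6,fy=6,interpolation=2))
E
```

```text
[[-0.    -0.424 -0.906]
 [-0.001 -0.906  0.424]
 [-1.     0.001 -0.   ]]
panel top right (array([ 0.512, -0.031,  0.061]), np.float64(0.002)) panel top left (array([0.512, 0.094, 0.064]), np.float64(0.0029))
panel bottom right [ 0.51603884 -0.02373585  0.        ]
tablet right low front [ 0.42552779 -0.02821096  0.        ] tablet top right back (array([ 0.497, -0.027,  0.05 ]), np.float64(0.0036))
160 [ 0.663 -0.032  0.   ] [ 0.613 -0.013  0.15 ]
170 [ 0.642 -0.032  0.   ] [ 0.595 -0.013  0.15 ]
186 [ 0.607 -0.031  0.   ] [ 0.566 -0.013  0.15 ]
```

View pics/g.png

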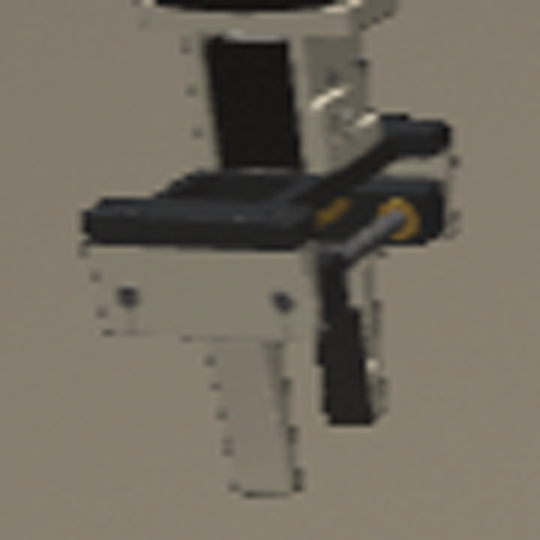

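Plan:
- **Wide ring:** pick and place with the jaws at about 20°.
- **Mid and narrow rings:** pick with the jaws at 90°, to stay clear of the panel (63 mm high, x ≈ 0.512) and the canister.
- **Cap:** jaws at 65°.
- **Tips:** about 6 mm above the table when gripping, so the lower half of each part goes into the funnel.

Request:
apply_moves([
  {"dx":20,"dy":-58,"spin":-9,"hand":0.3},
  {"dx":20,"dy":-58,"spin":-9,"hand":0.3},
  {"dx":20,"dy":-58,"spin":-9,"hand":0.3},
  {"dx":20,"dy":-58,"spin":-9,"hand":0.3},
  {"dx":20,"dy":-58,"spin":-9,"hand":0.3},
], grip_force=20)

```text
invalid input at $.commands[0]: expected keys dx, dy, dz, spin, hand
```

Request:
apply_moves([
  {"dx":10,"dy":-58,"dz":-10,"hand":0.3},
  {"dx":10,"dy":-58,"dz":-20,"hand":0.3},
  {"dx":10,"dy":-58,"dz":-20,"hand":0.3},
  {"dx":10,"dy":-58,"dz":-20,"hand":0.3},
  {"dx":10,"dy":-58,"dz":-20,"hand":0.3},
])

```text
invalid input at $.commands[0]: expected keys dx, dy, dz, spin, hand
```

Request:
apply_moves([
  {"dx":20,"dy":-58,"dz":0,"spin":-9,"hand":0.3},
  {"dx":20,"dy":-58,"dz":0,"spin":-9,"hand":0.3},
  {"dx":20,"dy":-58,"dz":0,"spin":-9,"hand":0.3},
  {"dx":20,"dy":-58,"dz":0,"spin":-9,"hand":0.3},
  {"dx":20,"dy":-58,"dz":0,"spin":-9,"hand":0.3},
], grip_force=20)

```text
t: 0.72
eef_pos: [0.3863, 0.3193, 0.4045]
ee_rot: [2.038, 1.571, -2.332]
force: [1.9, -0.6, 0.5]
width: 0.0613
```

Request:
apply_moves([
  {"dx":10,"dy":-58,"dz":-10,"spin":0,"hand":0.3},
  {"dx":10,"dy":-58,"dz":-20,"spin":0,"hand":0.3},
  {"dx":10,"dy":-58,"dz":-20,"spin":0,"hand":0.3},
  {"dx":10,"dy":-58,"dz":-20,"spin":0,"hand":0.3},
  {"dx":10,"dy":-58,"dz":-20,"spin":0,"hand":0.3},
])

```text
t: 1.35
eef_pos: [0.436, 0.0295, 0.3143]
ee_rot: [-1.376, 1.57, 0.543]
force: [1.1, 0.8, 0.9]
width: 0.0618
```

Request:
apply_moves([
  {"dx":3,"dy":-59,"dz":-30,"spin":0,"hand":0.3},
  {"dx":0,"dy":-59,"dz":-34,"spin":0,"hand":0.3},
  {"dx":0,"dy":0,"dz":-20,"spin":0,"hand":0.3},
  {"dx":0,"dy":0,"dz":0,"spin":0,"hand":0.3},
  {"dx":0,"dy":0,"dz":0,"spin":0,"hand":0.3},
])

```text
t: 1.98
eef_pos: [0.4394, -0.078, 0.2358]
ee_rot: [-1.927, 1.57, -0.008]
force: [-0.2, 0.4, 0.6]
width: 0.0614
```

```bash
cat > look.py <<'E'
import sys
from h import *
n,tag=sys.argv[1],sys.argv[2]; a,b,c,d=map(int,sys.argv[3:7]); s=min(780/(c-a),580/(d-b))
im=viewer.grab_frame(n)[:,:,::-1]
cv2.imwrite(f'pics/{tag}.png',cv2.resize(im[b:d,a:c],None,fx=s,fy=s,interpolation=2))
st=status.get_state(); M=R.from_euler('xyz',st['ee_rot']).as_matrix()
print('scale',round(s,3),'t',st['t'],'tcp',st['eef_pos'].round(4),'jaw deg',np.degrees(np.arctan2(M[1,1],M[0,1])).round(1)%180,'tilt',M[:,0].round(3),'w',st['width'].round(4),'F',st['force'].round(1))
E
python3 look.py side l1 270 160 450 395
```

```text
Traceback (most recent call last):
  File "look.py", line 7, in <module>
    print('scale',round(s,3),'t',st['t'],'tcp',st['eef_pos'].round(4),'jaw deg',np.degrees(np.arctan2(M[1,1],M[0,1])).round(1)%180,'tilt',M[:,0].round(3),'w',st['width'].round(4),'F',st['force'].round(1))
                                                                                                                                                              ^^^^^^^^^^^^^^^^^
AttributeError: 'float' object has no attribute 'round'
```

View pics/l1.png

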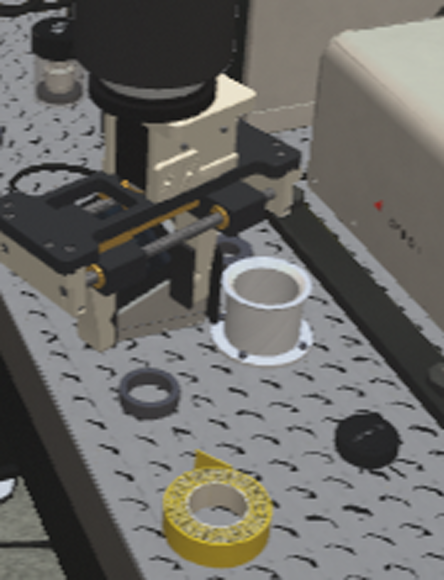

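```bash
sed -i "s/st\['width'\].round(4)/round(st['width'],4)/" look.py; python3 look.py top l2 300 190 490 300
```

```text
scale 4.105 t 2.075 tcp [ 0.4395 -0.0777  0.2361] jaw deg 20.0 tilt [ 0.002  0.    -1.   ] w 0.0612 F [-0.4 -0.1  1. ]
```

View pics/l2.png

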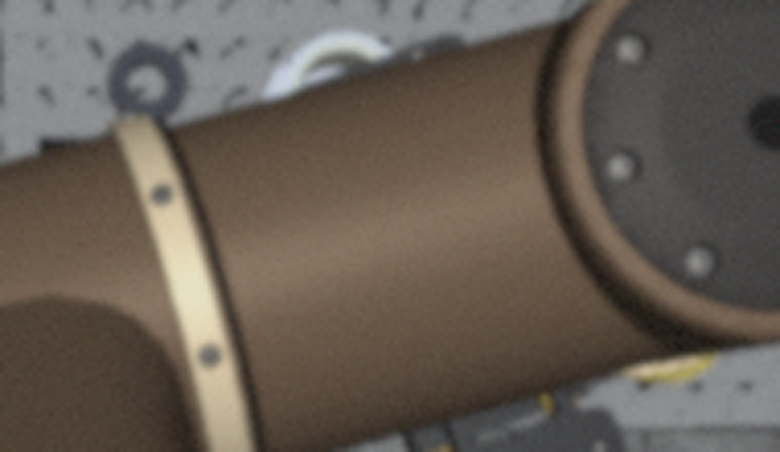

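The arm blocks the top view, so I'll rely on the side camera. I'll correct y by -11 mm, descend to TCP z = 0.184 and grip.

Request:
apply_moves([
  {"dx":0,"dy":-11,"dz":0,"spin":0,"hand":0.3},
  {"dx":0,"dy":0,"dz":-26,"spin":0,"hand":0.3},
  {"dx":0,"dy":0,"dz":-20,"spin":0,"hand":0.3},
  {"dx":0,"dy":0,"dz":-6,"spin":0,"hand":0.3},
  {"dx":0,"dy":0,"dz":0,"spin":0,"hand":0.3},
])

```text
t: 2.7
eef_pos: [0.4392, -0.0895, 0.1833]
ee_rot: [1.795, 1.571, -2.57]
force: [-0.4, 0.1, 0.1]
width: 0.0611
```

```bash
python3 look.py side l3 290 220 450 350
```

```text
scale 4.462 t 2.75 tcp [ 0.4393 -0.0895  0.1837] jaw deg 19.900000000000006 tilt [ 0.001  0.    -1.   ] w 0.0615 F [-0.2 -0.1  0.1]
```

View pics/l3.png

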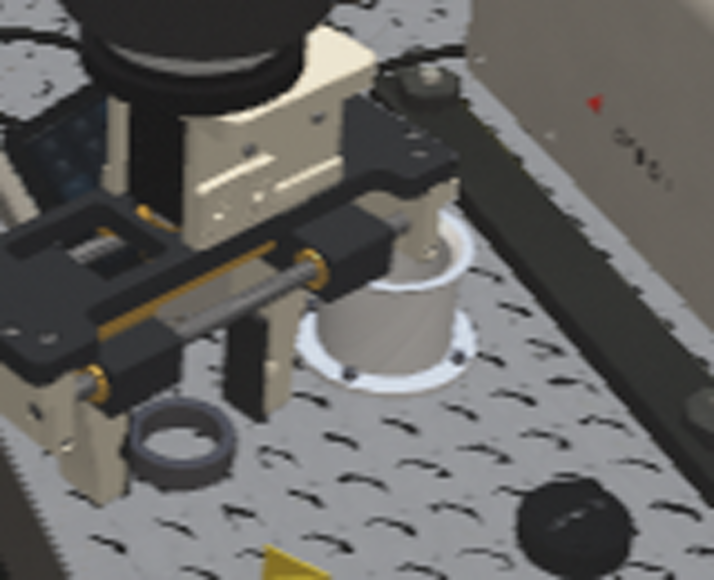

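The ring centre (182,445) sits midway between the finger tips at (95,495) and (260,415), so I'll close.

Request:
apply_moves([
  {"dx":0,"dy":0,"dz":0,"spin":0,"hand":0.7},
  {"dx":0,"dy":0,"dz":0,"spin":0,"hand":0.7},
  {"dx":0,"dy":0,"dz":0,"spin":0,"hand":0.7},
  {"dx":0,"dy":0,"dz":0,"spin":0,"hand":0.7},
  {"dx":0,"dy":0,"dz":0,"spin":0,"hand":0.7},
], grip_force=15)

```text
t: 3.38
eef_pos: [0.4392, -0.0894, 0.1835]
ee_rot: [-1.808, 1.57, 0.111]
force: [-1.3, 1.4, 5.5]
width: 0.0399
```

Request:
apply_moves([
  {"dx":0,"dy":0,"dz":10,"spin":0,"hand":0.7},
  {"dx":0,"dy":0,"dz":30,"spin":0,"hand":0.7},
  {"dx":0,"dy":0,"dz":40,"spin":0,"hand":0.7},
  {"dx":0,"dy":0,"dz":0,"spin":0,"hand":0.7},
  {"dx":0,"dy":0,"dz":0,"spin":0,"hand":0.7},
])

```text
t: 4.0
eef_pos: [0.4386, -0.0895, 0.2632]
ee_rot: [-0.857, 1.57, 1.061]
force: [0.2, 0.3, -0.3]
width: 0.0397
```

```bash
python3 look.py side l4 270 190 430 320
```

```text
scale 4.462 t 4.05 tcp [ 0.4384 -0.0896  0.2626] jaw deg 19.900000000000006 tilt [-0.001  0.    -1.   ] w 0.04 F [-0.1 -0.7 -1.3]
```

View pics/l4.png

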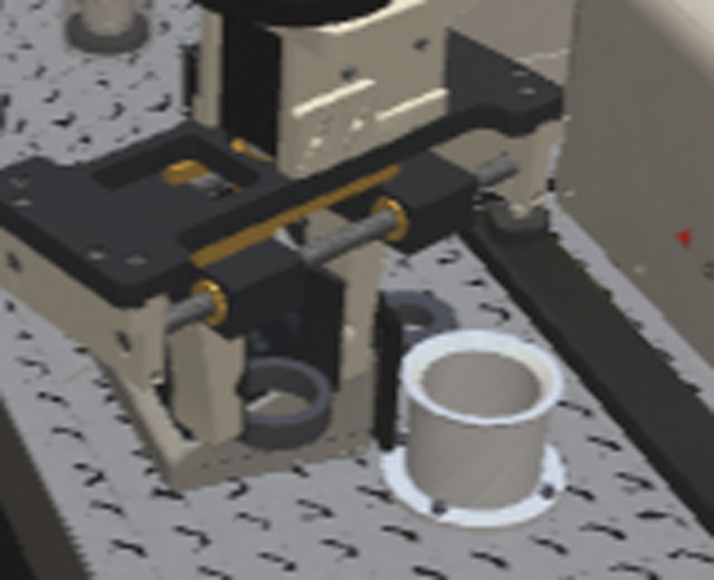

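```bash
cat > ov.py <<'E'
# overlay: tag x0 y0 scale then circles x,y,z,r
import sys; from h import *
tag=sys.argv[1];x0,y0,s=map(float,sys.argv[2:5]);im=cv2.imread(f'pics/{tag}.png')
for a in sys.argv[5:]:
    x,y,z,r=map(float,a.split(','));w=proj('side',circ((x,y),r,z))
    cv2.polylines(im,[(((w-[x0,y0])+.5)*s-.5).round().astype(int)],True,(0,0,255),1)
cv2.imwrite(f'pics/{tag}_o.png',im)
E
python3 ov.py l4 270 190 4.462 .4384,-.0896,.0912,.0205 .4384,-.0896,.0792,.0205 .5397,-.052,.048,.031 .5397,-.052,.004,.036
python3 - <<'E'
from h import *
g=lambda x,y:(270+(x+.5)/4.462-.5,190+(y+.5)/4.462-.5)
print(at('side',*g(286,388),.0912),at('side',*g(482,377),.048))
E
```

```text
[ 0.44375023 -0.08820997  0.0912    ] [ 0.5409959  -0.05080138  0.048     ]
```

View pics/l4_o.png

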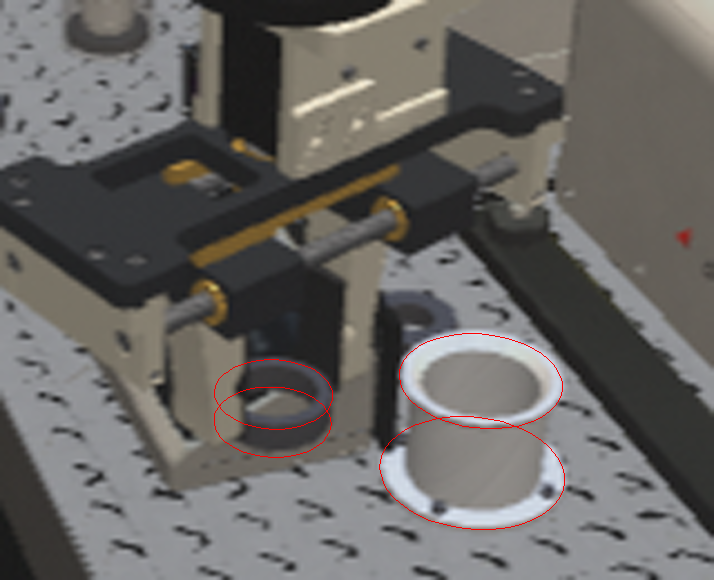

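The overlay shows the ring sitting at the TCP and the tube model matching. I'll carry the ring over the tube.

Request:
apply_moves([
  {"dx":34,"dy":12.5,"dz":0,"spin":0,"hand":0.7},
  {"dx":34,"dy":12.5,"dz":0,"spin":0,"hand":0.7},
  {"dx":33.5,"dy":12.6,"dz":0,"spin":0,"hand":0.7},
  {"dx":0,"dy":0,"dz":0,"spin":0,"hand":0.7},
  {"dx":0,"dy":0,"dz":-15,"spin":0,"hand":0.7},
])

```text
t: 4.68
eef_pos: [0.5401, -0.0519, 0.2471]
ee_rot: [1.221, 1.57, 3.139]
force: [0.1, 0.6, -1.0]
width: 0.0399
```

```bash
python3 look.py side l5 290 190 450 320;python3 ov.py l5 290 190 4.462 .540,-.052,.076,.0205 .540,-.052,.064,.0205 .54,-.052,.048,.031 .54,-.052,.004,.036
```

```text
scale 4.462 t 4.725 tcp [ 0.5388 -0.0523  0.2447] jaw deg 19.900000000000006 tilt [-0.004 -0.    -1.   ] w 0.0399 F [-2.1  0.3 -3.7]
```

View pics/l5_o.png

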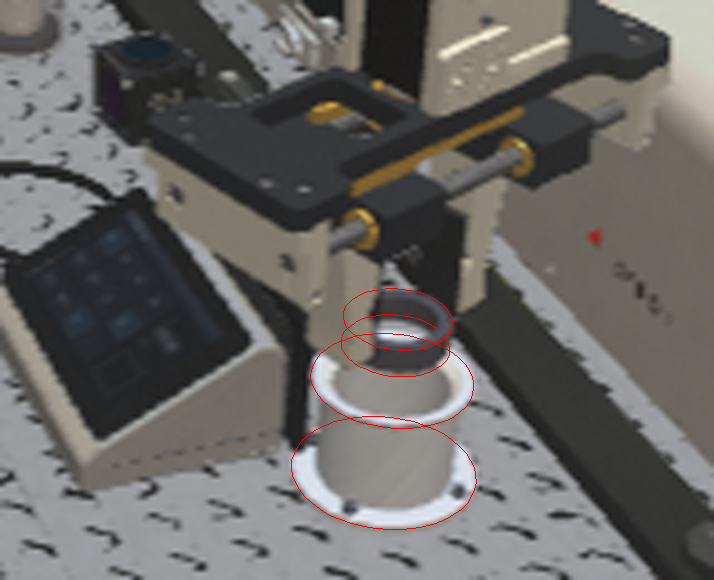

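Request:
apply_moves([
  {"dx":0,"dy":0,"dz":0,"spin":0,"hand":0.7},
  {"dx":0,"dy":0,"dz":-10,"spin":0,"hand":0.7},
  {"dx":0,"dy":0,"dz":-6,"spin":0,"hand":0.7},
  {"dx":0,"dy":0,"dz":-4,"spin":0,"hand":0.7},
  {"dx":0,"dy":0,"dz":0,"spin":0,"hand":0.7},
])

```text
t: 5.35
eef_pos: [0.5404, -0.0519, 0.2279]
ee_rot: [1.492, 1.57, -2.873]
force: [-0.1, -0.7, -0.5]
width: 0.0398
```

```bash
python3 look.py side l6 290 190 450 320;python3 ov.py l6 290 190 4.462 .54,-.052,.048,.031 .54,-.052,.004,.036
```

```text
scale 4.462 t 5.4 tcp [ 0.5405 -0.0519  0.2281] jaw deg 19.900000000000006 tilt [-0. -0. -1.] w 0.0398 F [ 1.2 -0.4 -0.6]
```

View pics/l6.png

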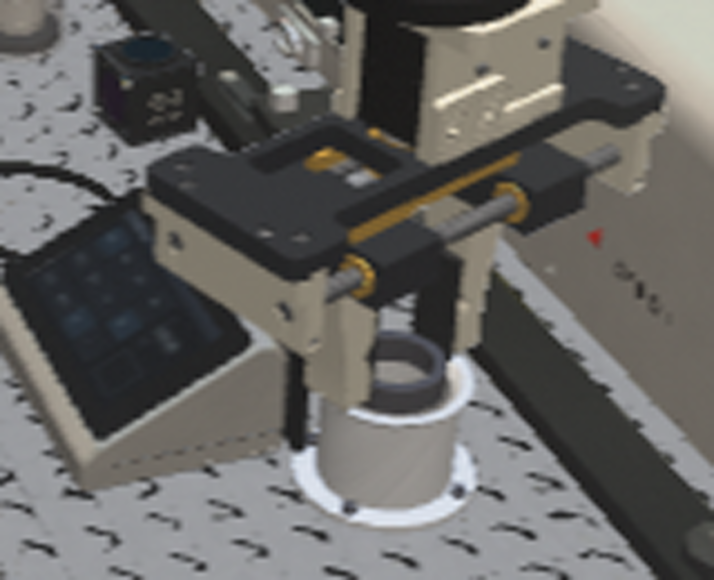

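The ring's lower edge is in the funnel and the forces are about zero, so I'll release.

Request:
apply_moves([
  {"dx":0,"dy":0,"dz":0,"spin":0,"hand":0.25},
  {"dx":0,"dy":0,"dz":0,"spin":0,"hand":0.25},
  {"dx":0,"dy":0,"dz":0,"spin":0,"hand":0.25},
  {"dx":0,"dy":0,"dz":30,"spin":0,"hand":0.25},
  {"dx":0,"dy":0,"dz":60,"spin":0,"hand":0.25},
])

```text
t: 6.02
eef_pos: [0.5397, -0.052, 0.317]
ee_rot: [1.415, 1.565, -2.95]
force: [1.3, 0.7, 1.3]
width: 0.0659
```

```bash
python3 look.py side l7 310 225 430 325;python3 look.py top l7t 300 190 490 300
```

```text
scale 5.8 t 6.075 tcp [ 0.5424 -0.0519  0.327 ] jaw deg 20.0 tilt [ 0.008 -0.001 -1.   ] w 0.0656 F [3.5 0.6 8.9]
scale 4.105 t 6.125 tcp [ 0.5426 -0.0517  0.3246] jaw deg 20.0 tilt [ 0.01   0.001 -1.   ] w 0.0658 F [ 0.8  0.6 -0.6]
```

View pics/l7.png

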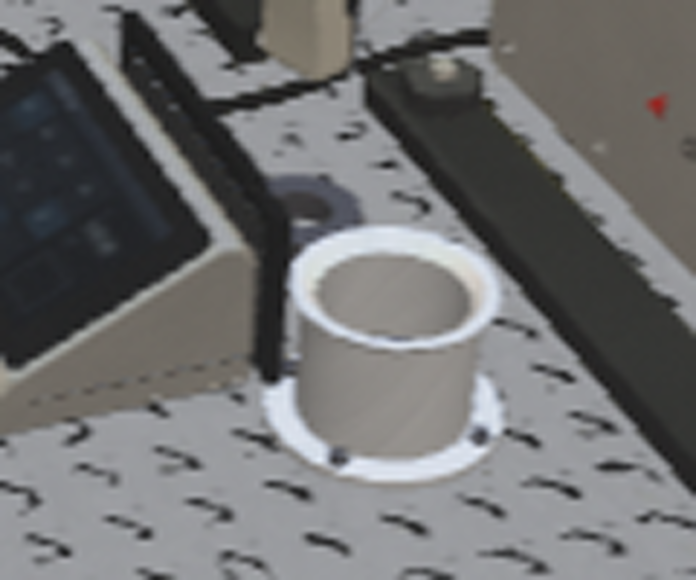

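Request:
apply_moves([
  {"dx":3,"dy":20,"dz":0,"spin":10,"hand":0.34},
  {"dx":3,"dy":20,"dz":0,"spin":10,"hand":0.34},
  {"dx":3,"dy":20,"dz":0,"spin":10,"hand":0.34},
  {"dx":3,"dy":20,"dz":0,"spin":10,"hand":0.34},
  {"dx":3,"dy":14,"dz":0,"spin":10,"hand":0.34},
])

```text
t: 6.75
eef_pos: [0.5556, 0.0429, 0.3183]
ee_rot: [-2.326, 1.57, 0.471]
force: [0.8, -0.4, 0.5]
width: 0.058
```

Request:
apply_moves([
  {"dx":3,"dy":0,"dz":-20,"spin":10,"hand":0.34},
  {"dx":0,"dy":0,"dz":-20,"spin":10,"hand":0.34},
  {"dx":0,"dy":0,"dz":-20,"spin":0,"hand":0.34},
  {"dx":0,"dy":0,"dz":0,"spin":0,"hand":0.34},
  {"dx":0,"dy":0,"dz":0,"spin":0,"hand":0.34},
])

```text
t: 7.38
eef_pos: [0.5588, 0.0422, 0.2589]
ee_rot: [-3.069, 1.57, 0.071]
force: [0.2, -0.0, 1.3]
width: 0.0583
```

```bash
python3 look.py side l8 290 170 430 285;python3 look.py top l8t 300 190 490 300
```

```text
scale 5.043 t 7.425 tcp [0.5589 0.0422 0.2591] jaw deg 89.9 tilt [ 0.001  0.    -1.   ] w 0.0577 F [-0.1  0.4  0.2]
scale 4.105 t 7.475 tcp [0.5589 0.0422 0.2592] jaw deg 89.9 tilt [ 0.002  0.001 -1.   ] w 0.0577 F [-0.8  0.5 -0.4]
```

View pics/l8.png

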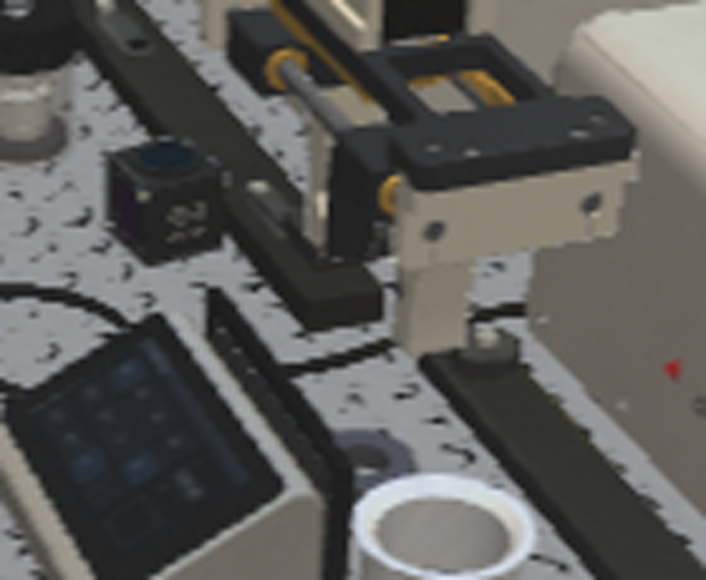

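View pics/l8t.png

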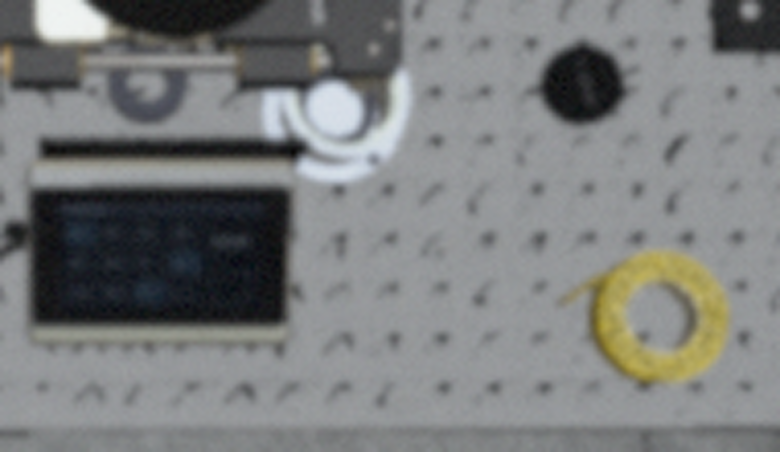

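The hole of the wide ring shows bright at (335,107) in the tube, so it looks seated; I'll check again later. The gripper clears the panel, so I'll descend on the mid ring.

Request:
apply_moves([
  {"dx":0,"dy":0,"dz":-30,"spin":0,"hand":0.34},
  {"dx":0,"dy":0,"dz":-30,"spin":0,"hand":0.34},
  {"dx":0,"dy":0,"dz":-10,"spin":0,"hand":0.34},
  {"dx":0,"dy":0,"dz":-5,"spin":0,"hand":0.34},
  {"dx":0,"dy":0,"dz":0,"spin":0,"hand":0.34},
])

```text
t: 8.1
eef_pos: [0.5588, 0.0422, 0.1838]
ee_rot: [-2.857, 1.57, 0.283]
force: [-0.3, 0.1, -0.3]
width: 0.0576
```

Request:
apply_moves([
  {"dx":0,"dy":0,"dz":0,"spin":0,"hand":0.7},
  {"dx":0,"dy":0,"dz":0,"spin":0,"hand":0.7},
  {"dx":0,"dy":0,"dz":0,"spin":0,"hand":0.7},
  {"dx":0,"dy":0,"dz":0,"spin":0,"hand":0.7},
  {"dx":0,"dy":0,"dz":0,"spin":0,"hand":0.7},
])

```text
t: 8.72
eef_pos: [0.5588, 0.0422, 0.1837]
ee_rot: [-2.937, 1.57, 0.203]
force: [-1.2, 0.6, 5.5]
width: 0.0403
```

Request:
apply_moves([
  {"dx":0,"dy":0,"dz":10,"spin":0,"hand":0.7},
  {"dx":0,"dy":0,"dz":30,"spin":0,"hand":0.7},
  {"dx":0,"dy":0,"dz":40,"spin":0,"hand":0.7},
  {"dx":0,"dy":0,"dz":10,"spin":0,"hand":0.7},
  {"dx":0,"dy":0,"dz":0,"spin":0,"hand":0.7},
])

```text
t: 9.35
eef_pos: [0.5584, 0.0421, 0.2739]
ee_rot: [-2.606, 1.569, 0.534]
force: [-0.4, -0.2, -0.9]
width: 0.0399
```

```bash
python3 look.py side l9 290 170 430 285
```

```text
scale 5.043 t 9.4 tcp [0.5581 0.042  0.2729] jaw deg 89.9 tilt [-0.  0. -1.] w 0.0402 F [ 0.4 -0.3 -0.9]
```

View pics/l9.png

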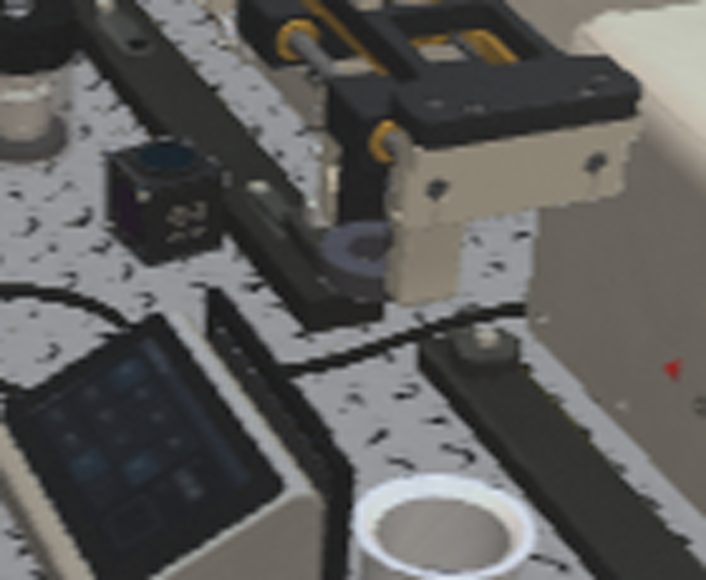

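```bash
python3 ov.py l9 290 170 5.043 .554,.042,.1012,.0205 .554,.042,.0892,.0205 .554,.042,.1012,.010
```

```text
(no output)
```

View pics/l9_o.png

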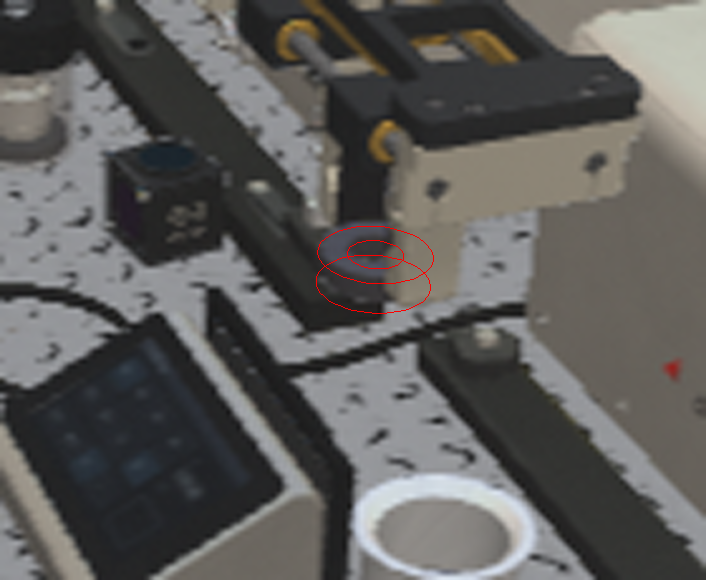

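Request:
apply_moves([
  {"dx":-5,"dy":-32,"dz":0,"spin":0,"hand":0.7},
  {"dx":-5,"dy":-31,"dz":0,"spin":0,"hand":0.7},
  {"dx":-4.5,"dy":-31,"dz":0,"spin":0,"hand":0.7},
  {"dx":0,"dy":0,"dz":-15,"spin":0,"hand":0.7},
  {"dx":0,"dy":0,"dz":-10,"spin":0,"hand":0.7},
])

```text
t: 10.02
eef_pos: [0.5434, -0.052, 0.2462]
ee_rot: [0.141, 1.568, -3.003]
force: [-0.1, 0.8, -0.0]
width: 0.0403
```

```bash
python3 look.py side l10 310 205 430 305
```

```text
scale 5.8 t 10.075 tcp [ 0.5432 -0.0517  0.2452] jaw deg 89.9 tilt [-0.004 -0.001 -1.   ] w 0.0409 F [-1.7 -0.6 -1.9]
```

View pics/l10.png

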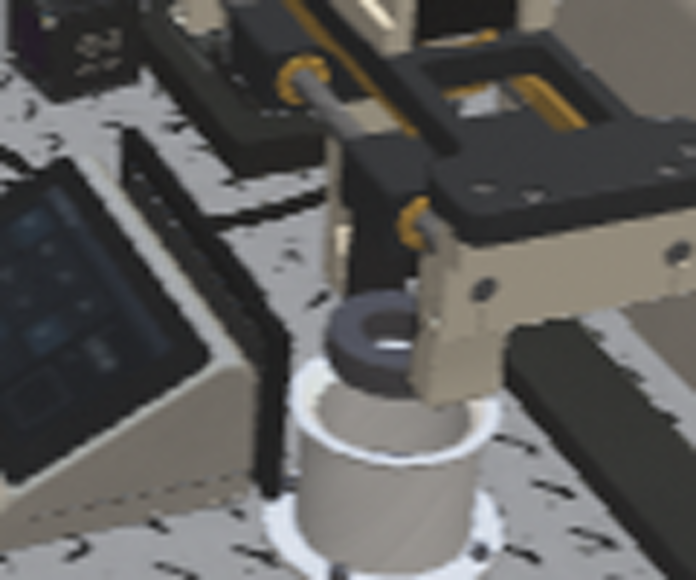

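Request:
apply_moves([
  {"dx":0,"dy":0,"dz":-8,"spin":0,"hand":0.7},
  {"dx":0,"dy":0,"dz":-7,"spin":0,"hand":0.7},
  {"dx":0,"dy":0,"dz":-3,"spin":0,"hand":0.7},
  {"dx":0,"dy":0,"dz":-2,"spin":0,"hand":0.7},
  {"dx":0,"dy":0,"dz":0,"spin":0,"hand":0.7},
])

```text
t: 10.7
eef_pos: [0.544, -0.0519, 0.2282]
ee_rot: [-3.039, 1.571, 0.101]
force: [0.2, -0.4, -1.4]
width: 0.04
```

```bash
python3 look.py side l11 310 205 430 305; python3 ov.py l11 310 205 5.8 .540,-.052,.056,.0205 .540,-.052,.056,.010 .54,-.052,.048,.031
```

```text
scale 5.8 t 10.75 tcp [ 0.5441 -0.0519  0.2284] jaw deg 89.9 tilt [ 0.  0. -1.] w 0.04 F [ 0.1 -0.4 -0.3]
```

View pics/l11_o.png

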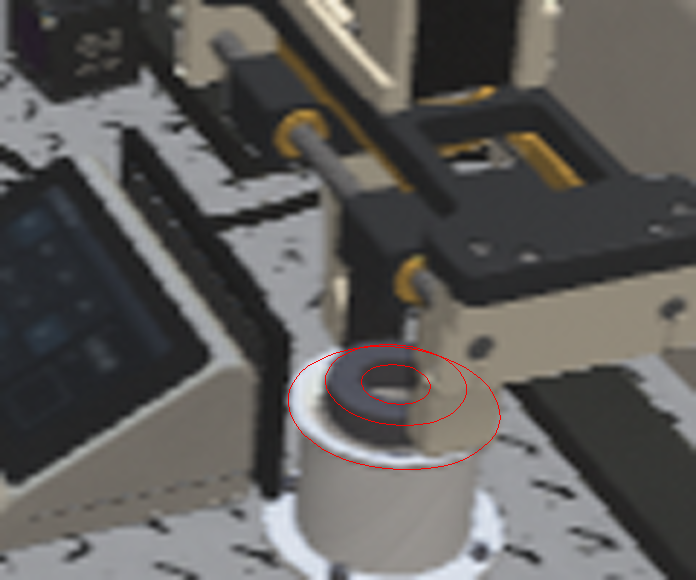

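The ring is centred in the funnel to about 1 mm with no contact force, so I'll release.

Request:
apply_moves([
  {"dx":0,"dy":0,"dz":0,"spin":0,"hand":0.25},
  {"dx":0,"dy":0,"dz":0,"spin":0,"hand":0.25},
  {"dx":0,"dy":0,"dz":0,"spin":0,"hand":0.25},
  {"dx":0,"dy":0,"dz":30,"spin":0,"hand":0.25},
  {"dx":0,"dy":0,"dz":55,"spin":0,"hand":0.25},
])

```text
t: 11.38
eef_pos: [0.5433, -0.052, 0.3123]
ee_rot: [0.199, 1.566, -2.944]
force: [0.9, 1.2, 0.4]
width: 0.0655
```

Request:
apply_moves([
  {"dx":-24,"dy":60,"dz":0,"spin":0,"hand":0.25},
  {"dx":-24,"dy":60,"dz":0,"spin":0,"hand":0.25},
  {"dx":-24,"dy":60,"dz":0,"spin":0,"hand":0.25},
  {"dx":-24,"dy":60,"dz":0,"spin":0,"hand":0.25},
  {"dx":-23,"dy":60,"dz":0,"spin":0,"hand":0.25},
])

```text
t: 12.0
eef_pos: [0.4277, 0.2403, 0.3136]
ee_rot: [-2.354, 1.57, 0.786]
force: [1.6, 0.8, 0.2]
width: 0.0657
```

```bash
python3 look.py side l12 310 205 430 305; python3 look.py top l12t 340 190 420 245
```

```text
scale 5.8 t 12.05 tcp [0.4265 0.2456 0.3139] jaw deg 90.1 tilt [ 0.002  0.003 -1.   ] w 0.0657 F [-1.2  4.8  0.9]
scale 9.75 t 12.1 tcp [0.4273 0.2432 0.3137] jaw deg 90.2 tilt [ 0.001  0.002 -1.   ] w 0.066 F [-0.4 -0.2 -0.4]
```

View pics/l12t.png

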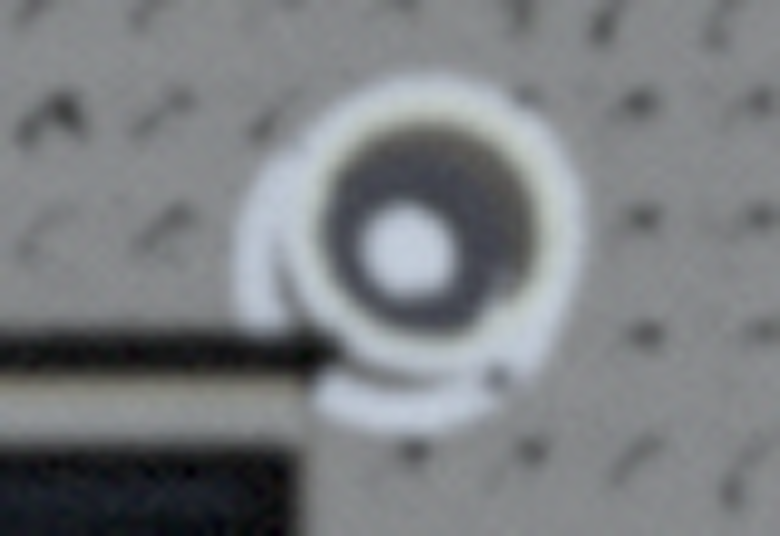

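```bash
python3 - <<'E'
from h import *
im=cv2.imread('pics/l12t.png');s=9.75
for z,c in((.028,(0,0,255)),(.038,(0,255,0))):
  for r in(.0205,.01):
    w=proj('top',circ((.5392,-.0518),r,z));cv2.polylines(im,[(((w-[340,190])+.5)*s-.5).round().astype(int)],True,c,1)
cv2.imwrite('pics/l12to.png',im)
E
```

```text
(no output)
```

View pics/l12to.png

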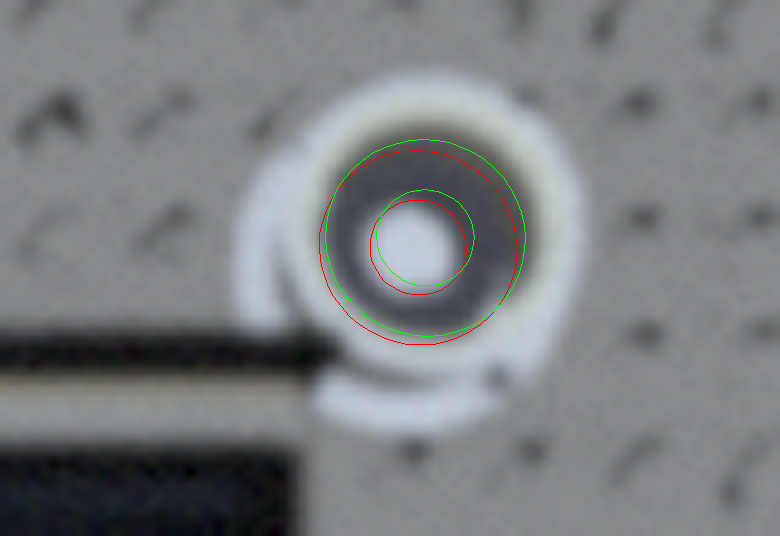

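The mid ring lies in the tube with its hole at about (410,250), roughly 2 mm off the axis, which is within the bore play. Next is the narrow ring.

Request:
apply_moves([
  {"dx":0,"dy":15,"dz":-30,"spin":0,"hand":0.25},
  {"dx":0,"dy":14,"dz":-30,"spin":0,"hand":0.25},
  {"dx":0,"dy":0,"dz":-20,"spin":0,"hand":0.25},
  {"dx":0,"dy":0,"dz":0,"spin":0,"hand":0.25},
  {"dx":0,"dy":0,"dz":0,"spin":0,"hand":0.25},
])

```text
t: 12.72
eef_pos: [0.4291, 0.2676, 0.2339]
ee_rot: [-2.525, 1.57, 0.615]
force: [-0.1, 0.1, 0.0]
width: 0.0657
```

```bash
python3 look.py side l13 190 130 340 250
```

```text
scale 4.833 t 12.775 tcp [0.4292 0.2676 0.2342] jaw deg 89.9 tilt [ 0.001  0.001 -1.   ] w 0.0657 F [-0.3 -0.4 -0.3]
```

View pics/l13.png

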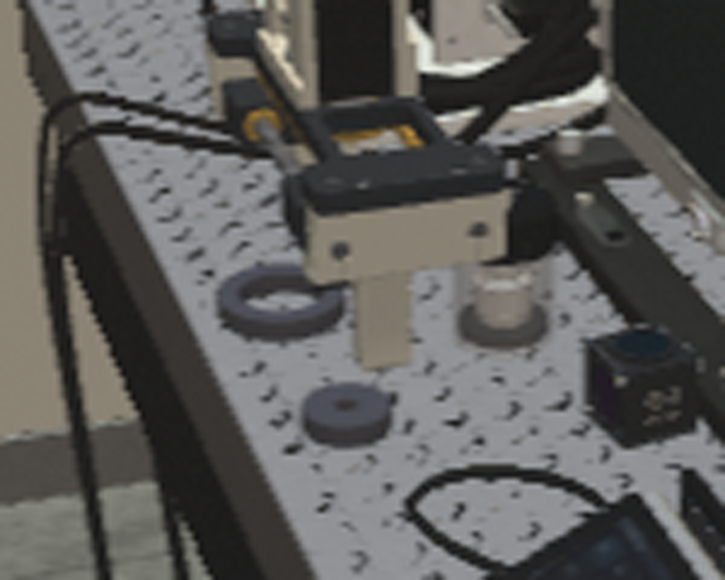

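Request:
apply_moves([
  {"dx":-4,"dy":8,"dz":0,"spin":0,"hand":0.25},
  {"dx":0,"dy":0,"dz":-25,"spin":0,"hand":0.25},
  {"dx":0,"dy":0,"dz":-20,"spin":0,"hand":0.25},
  {"dx":0,"dy":0,"dz":-5,"spin":0,"hand":0.25},
  {"dx":0,"dy":0,"dz":0,"spin":0,"hand":0.25},
])

```text
t: 13.4
eef_pos: [0.4249, 0.276, 0.1836]
ee_rot: [-2.561, 1.57, 0.579]
force: [0.5, 0.0, -0.3]
width: 0.0654
```

```bash
python3 look.py side l14 190 130 340 250;python3 ov.py l14 190 130 4.833 .425,.2755,.012,.0205 .425,.2755,.012,.005 
```

```text
scale 4.833 t 13.45 tcp [0.425  0.276  0.1839] jaw deg 89.9 tilt [ 0.001  0.001 -1.   ] w 0.0659 F [ 0.8 -0.3  0.1]
```

View pics/l14_o.png

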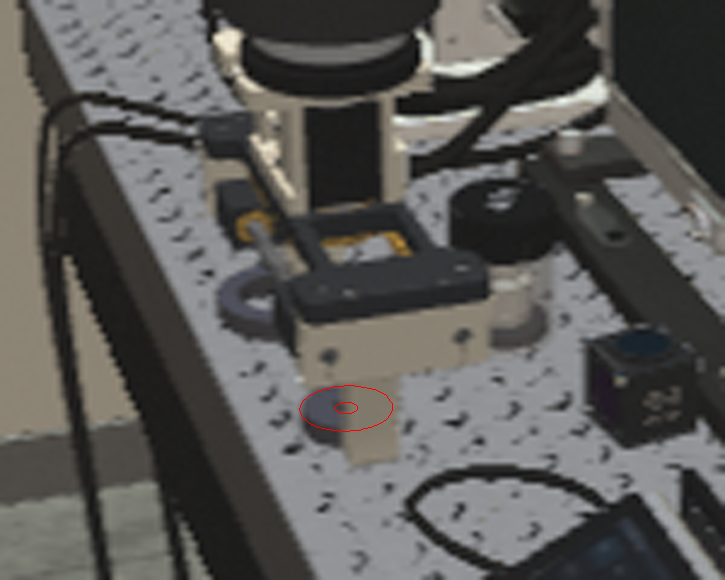

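Request:
apply_moves([
  {"dx":0,"dy":0,"dz":0,"spin":0,"hand":0.7},
  {"dx":0,"dy":0,"dz":0,"spin":0,"hand":0.7},
  {"dx":0,"dy":0,"dz":0,"spin":0,"hand":0.7},
  {"dx":0,"dy":0,"dz":0,"spin":0,"hand":0.7},
  {"dx":0,"dy":0,"dz":0,"spin":0,"hand":0.7},
])

```text
t: 14.08
eef_pos: [0.4248, 0.2757, 0.1834]
ee_rot: [-2.422, 1.57, 0.718]
force: [0.1, -0.9, 4.4]
width: 0.0401
```

Request:
apply_moves([
  {"dx":0,"dy":0,"dz":10,"spin":0,"hand":0.7},
  {"dx":0,"dy":0,"dz":30,"spin":0,"hand":0.7},
  {"dx":0,"dy":0,"dz":60,"spin":0,"hand":0.7},
  {"dx":0,"dy":0,"dz":10,"spin":0,"hand":0.7},
  {"dx":0,"dy":0,"dz":0,"spin":0,"hand":0.7},
])

```text
t: 14.7
eef_pos: [0.4247, 0.2755, 0.2941]
ee_rot: [-2.075, 1.568, 1.065]
force: [-0.8, 0.2, -1.9]
width: 0.0404
```

```bash
python3 look.py side l15 190 130 340 250;python3 ov.py l15 190 130 4.833 .4255,.276,.1216,.0205 .4255,.276,.1216,.005 
```

```text
scale 4.833 t 14.75 tcp [0.4245 0.2752 0.2929] jaw deg 89.9 tilt [-0.  0. -1.] w 0.0403 F [ 0.3  0.4 -0.9]
```

View pics/l15_o.png

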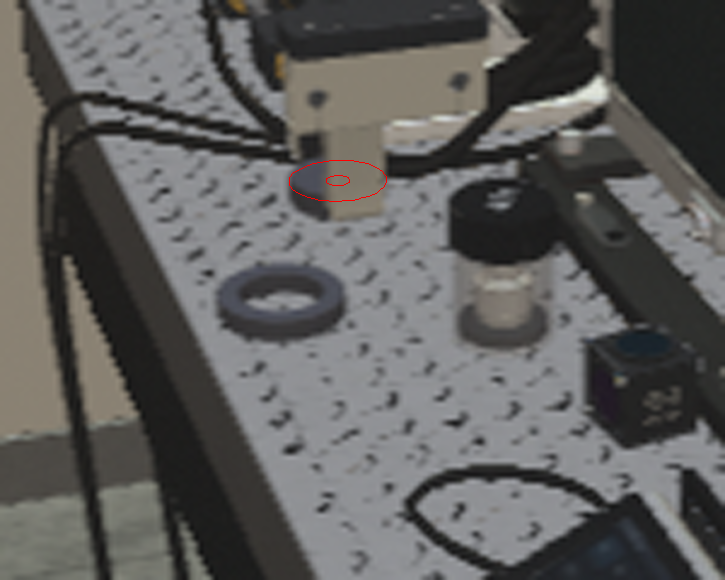

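Request:
apply_moves([
  {"dx":19,"dy":-55,"dz":0,"spin":0,"hand":0.7},
  {"dx":19,"dy":-55,"dz":0,"spin":0,"hand":0.7},
  {"dx":19,"dy":-55,"dz":0,"spin":0,"hand":0.7},
  {"dx":19,"dy":-55,"dz":0,"spin":0,"hand":0.7},
  {"dx":19,"dy":-55,"dz":0,"spin":0,"hand":0.7},
])

```text
t: 15.38
eef_pos: [0.5196, -0.0013, 0.2914]
ee_rot: [0.295, 1.568, -2.848]
force: [1.0, 0.2, -1.0]
width: 0.0406
```

Request:
apply_moves([
  {"dx":20,"dy":-40,"dz":0,"spin":0,"hand":0.7},
  {"dx":0,"dy":0,"dz":-20,"spin":0,"hand":0.7},
  {"dx":0,"dy":0,"dz":-20,"spin":0,"hand":0.7},
  {"dx":0,"dy":0,"dz":0,"spin":0,"hand":0.7},
  {"dx":0,"dy":0,"dz":0,"spin":0,"hand":0.7},
])

```text
t: 16.0
eef_pos: [0.5398, -0.0393, 0.2528]
ee_rot: [0.425, 1.57, -2.718]
force: [0.0, 0.4, 0.4]
width: 0.0406
```

Request:
apply_moves([
  {"dx":0.2,"dy":-12.7,"dz":0,"spin":0,"hand":0.7},
  {"dx":0,"dy":0,"dz":-10,"spin":0,"hand":0.7},
  {"dx":0,"dy":0,"dz":-10,"spin":0,"hand":0.7},
  {"dx":0,"dy":0,"dz":-4.5,"spin":0,"hand":0.7},
  {"dx":0,"dy":0,"dz":0,"spin":0,"hand":0.7},
])

```text
t: 16.62
eef_pos: [0.5398, -0.052, 0.2281]
ee_rot: [0.275, 1.57, -2.868]
force: [0.1, 0.1, -0.4]
width: 0.0404
```

```bash
python3 look.py side l16 310 205 430 305; python3 ov.py l16 310 205 5.8 .540,-.052,.056,.0205 .540,-.052,.056,.005 .54,-.052,.048,.031
```

```text
scale 5.8 t 16.675 tcp [ 0.54   -0.052   0.2285] jaw deg 89.9 tilt [-0. -0. -1.] w 0.0398 F [0.3 0.2 0.4]
```

View pics/l16_o.png

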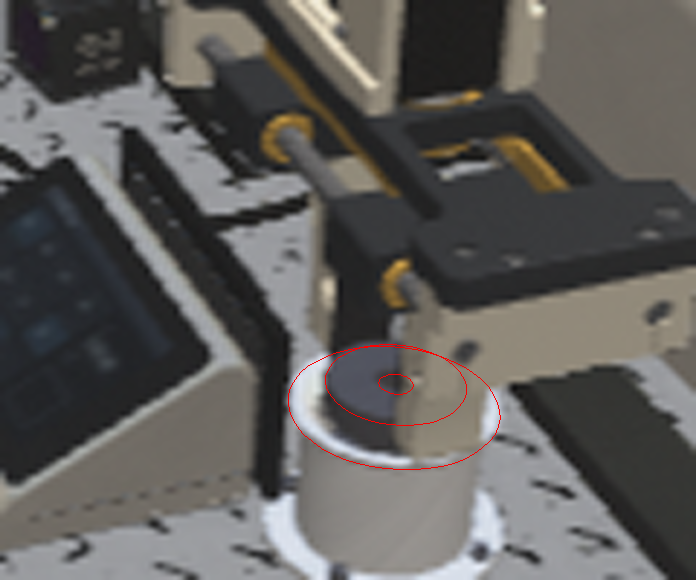

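Request:
apply_moves([
  {"dx":0,"dy":0,"dz":0,"spin":0,"hand":0.25},
  {"dx":0,"dy":0,"dz":0,"spin":0,"hand":0.25},
  {"dx":0,"dy":0,"dz":0,"spin":0,"hand":0.25},
  {"dx":0,"dy":0,"dz":30,"spin":0,"hand":0.25},
  {"dx":0,"dy":0,"dz":30,"spin":0,"hand":0.25},
])

```text
t: 17.3
eef_pos: [0.5399, -0.0521, 0.2892]
ee_rot: [0.299, 1.57, -2.844]
force: [0.6, 0.3, -0.1]
width: 0.0657
```

Request:
apply_moves([
  {"dx":3,"dy":-30,"dz":0,"spin":-8,"hand":0.25},
  {"dx":3,"dy":-30,"dz":0,"spin":-8,"hand":0.25},
  {"dx":4,"dy":-32,"dz":0,"spin":-9,"hand":0.25},
  {"dx":3,"dy":-32,"dz":0,"spin":0,"hand":0.25},
  {"dx":0,"dy":0,"dz":0,"spin":0,"hand":0.25},
])

```text
t: 17.92
eef_pos: [0.5529, -0.1778, 0.2885]
ee_rot: [1.032, 1.571, -2.55]
force: [0.2, 0.5, 0.7]
width: 0.066
```

```bash
python3 look.py side l17 310 205 490 355; python3 look.py top l17t 340 190 420 245
```

```text
scale 3.867 t 17.975 tcp [ 0.5528 -0.177   0.2885] jaw deg 64.8 tilt [-0.  0. -1.] w 0.0658 F [ 0.8  0.8 -1.2]
scale 9.75 t 18.025 tcp [ 0.5528 -0.1764  0.2885] jaw deg 64.9 tilt [-0.  0. -1.] w 0.0657 F [-1.  -0.8  0.7]
```

View pics/l17.png

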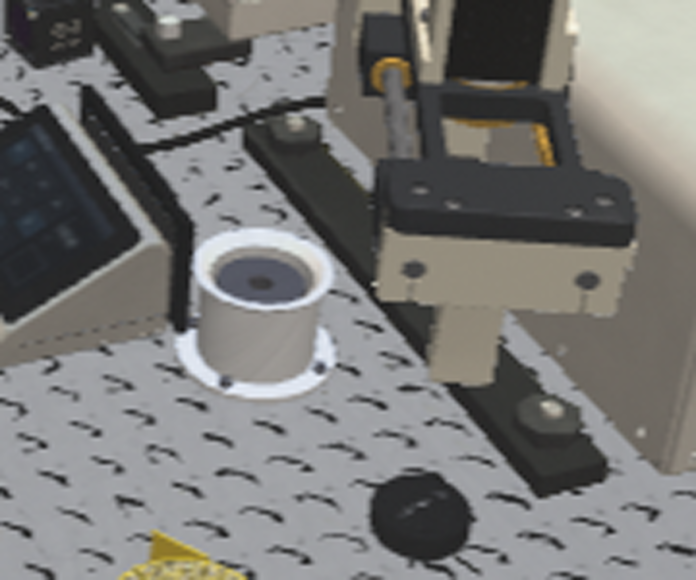

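View pics/l17t.png

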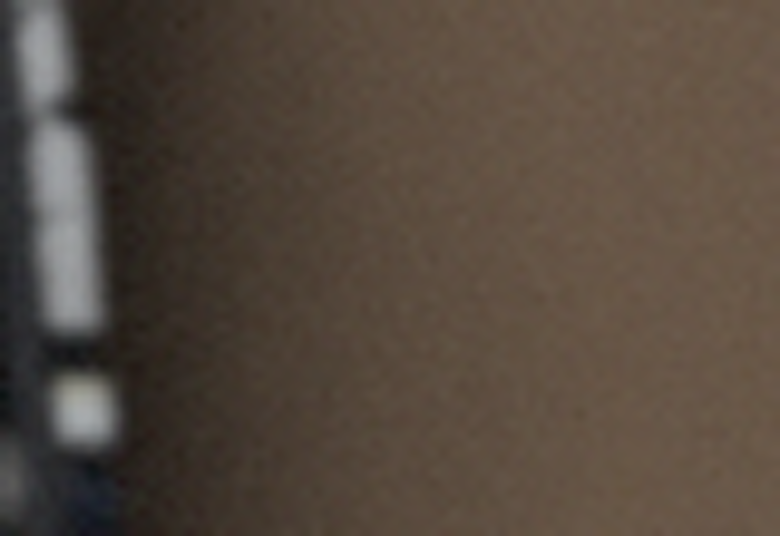

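The narrow ring appears level below the lip. I'll check its height with an overlay of a 41 mm circle at z = 0.040.

```bash
python3 - <<'E'
import cv2
from h import *
im=cv2.imread('pics/l17.png')[200:420,150:370];im=cv2.resize(im,None,fx=2.5,fy=2.5,interpolation=2);s=3.867
for r,z,c in((.0205,.040,(0,0,255)),(.005,.040,(0,0,255)),(.031,.048,(0,255,0)),(.023,.040,(255,255,0))):
    w=proj('side',circ((.5402,-.0515),r,z));cv2.polylines(im,[((((w-[310,205])+.5)*s-.5-[150,200])*2.5).round().astype(int)],True,c,1)
cv2.imwrite('pics/l17o.png',im)
E
```

```text
(no output)
```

View pics/l17o.png

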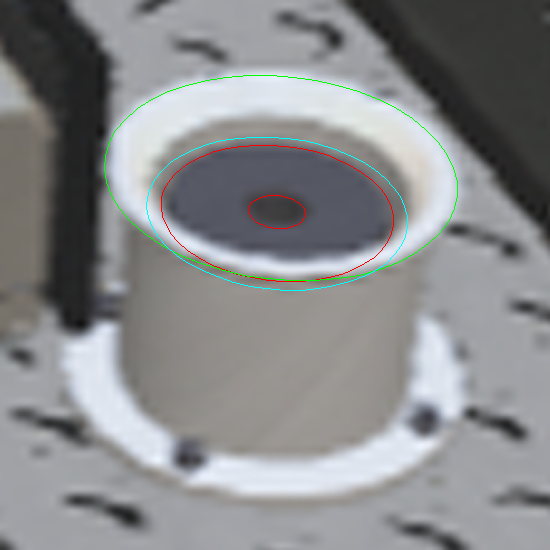

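The narrow ring matches z = 0.040, level and centred, so all three rings are stacked. Now the cap.

Request:
apply_moves([
  {"dx":0,"dy":0,"dz":-40,"spin":0,"hand":0.25},
  {"dx":0,"dy":0,"dz":-40,"spin":0,"hand":0.25},
  {"dx":0,"dy":0,"dz":-20,"spin":0,"hand":0.25},
  {"dx":0,"dy":0,"dz":-4,"spin":0,"hand":0.25},
  {"dx":0,"dy":0,"dz":0,"spin":0,"hand":0.25},
])

```text
t: 18.65
eef_pos: [0.5534, -0.1756, 0.1852]
ee_rot: [-2.922, 1.57, -0.218]
force: [0.6, 0.3, 0.2]
width: 0.0655
```

```bash
python3 look.py side l18 360 250 500 365
```

```text
scale 5.043 t 18.7 tcp [ 0.5535 -0.1758  0.1856] jaw deg 65.0 tilt [ 0.001 -0.    -1.   ] w 0.0658 F [ 1.  -0.2  0.3]
```

View pics/l18.png

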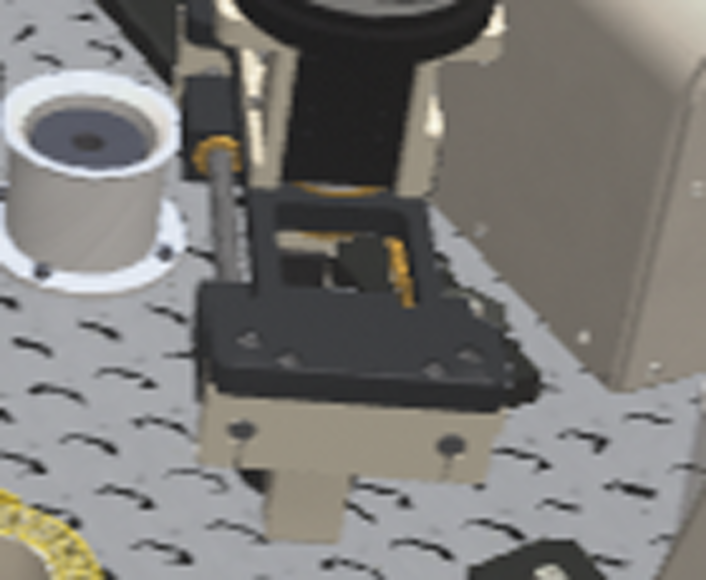

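Request:
apply_moves([
  {"dx":0,"dy":0,"dz":-1,"spin":0,"hand":0.7},
  {"dx":0,"dy":0,"dz":0,"spin":0,"hand":0.7},
  {"dx":0,"dy":0,"dz":0,"spin":0,"hand":0.7},
  {"dx":0,"dy":0,"dz":0,"spin":0,"hand":0.7},
  {"dx":0,"dy":0,"dz":0,"spin":0,"hand":0.7},
])

```text
t: 19.32
eef_pos: [0.5531, -0.1762, 0.184]
ee_rot: [-2.928, 1.57, -0.224]
force: [-1.8, 0.5, 5.3]
width: 0.0401
```

Request:
apply_moves([
  {"dx":0,"dy":0,"dz":10,"spin":0,"hand":0.7},
  {"dx":0,"dy":0,"dz":30,"spin":0,"hand":0.7},
  {"dx":0,"dy":0,"dz":40,"spin":0,"hand":0.7},
  {"dx":0,"dy":0,"dz":0,"spin":0,"hand":0.7},
  {"dx":0,"dy":0,"dz":0,"spin":0,"hand":0.7},
])

```text
t: 19.95
eef_pos: [0.5527, -0.1761, 0.2638]
ee_rot: [-1.846, 1.57, 0.858]
force: [-0.1, -0.3, -0.9]
width: 0.0403
```

```bash
python3 look.py side l19 360 220 500 335;python3 ov.py l19 360 220 5.043 .553,-.176,.099,.0205 .553,-.176,.086,.0205
```

```text
scale 5.043 t 20.0 tcp [ 0.5525 -0.1761  0.2631] jaw deg 64.9 tilt [-0.001  0.    -1.   ] w 0.0402 F [-0.2  0.7 -0.7]
```

View pics/l19_o.png

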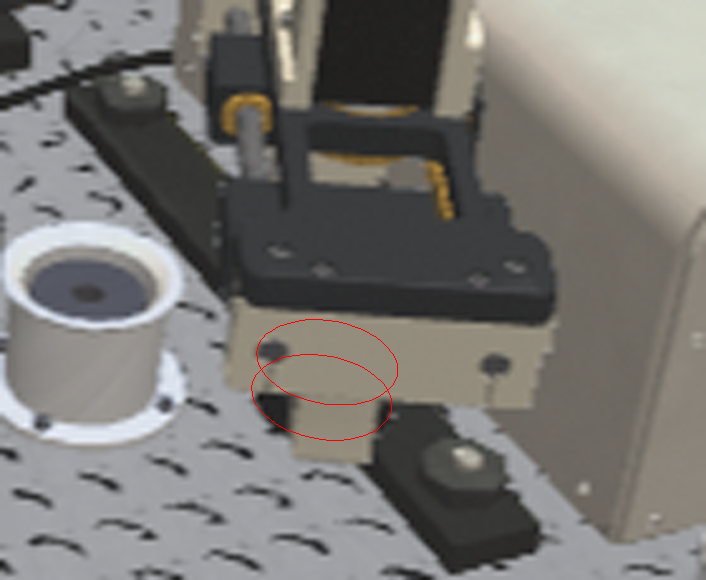

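Request:
apply_moves([
  {"dx":-5,"dy":42,"dz":0,"spin":0,"hand":0.7},
  {"dx":-4,"dy":42,"dz":0,"spin":0,"hand":0.7},
  {"dx":-4,"dy":40,"dz":0,"spin":0,"hand":0.7},
  {"dx":0,"dy":0,"dz":-10,"spin":0,"hand":0.7},
  {"dx":0,"dy":0,"dz":0,"spin":0,"hand":0.7},
])

```text
t: 20.62
eef_pos: [0.5394, -0.0522, 0.2521]
ee_rot: [0.64, 1.568, -2.939]
force: [-0.4, -0.8, 0.4]
width: 0.0402
```

```bash
python3 look.py side l20 310 205 430 305; python3 ov.py l20 310 205 5.8 .540,-.052,.089,.0205 .540,-.052,.076,.0205 .54,-.052,.048,.031
```

```text
scale 5.8 t 20.675 tcp [ 0.5397 -0.0526  0.2526] jaw deg 64.9 tilt [-0.002 -0.001 -1.   ] w 0.0402 F [ 0.2 -0.1  0.3]
```

View pics/l20_o.png

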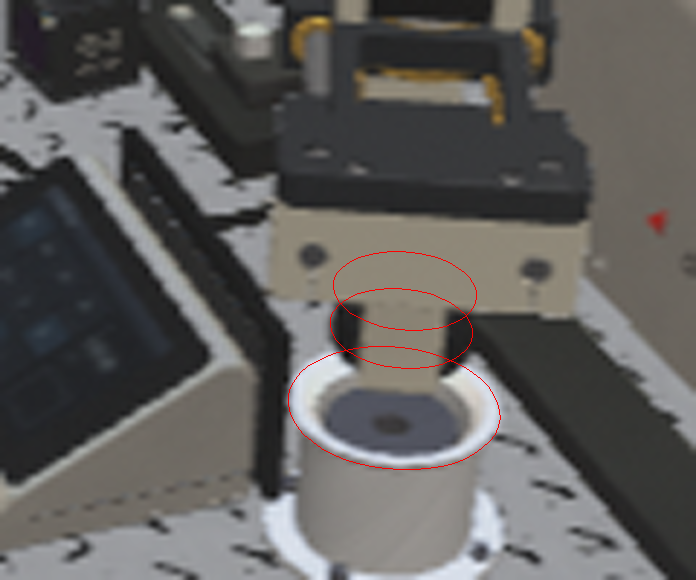

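The cap edges at x = 335 and 473 match the model, centred over the tube. I'll lower it into the mouth.

Request:
apply_moves([
  {"dx":0,"dy":0,"dz":-12,"spin":0,"hand":0.7},
  {"dx":0,"dy":0,"dz":-8,"spin":0,"hand":0.7},
  {"dx":0,"dy":0,"dz":-4,"spin":0,"hand":0.7},
  {"dx":0,"dy":0,"dz":-1.5,"spin":0,"hand":0.7},
  {"dx":0,"dy":0,"dz":0,"spin":0,"hand":0.7},
])

```text
t: 21.3
eef_pos: [0.5401, -0.0522, 0.2282]
ee_rot: [2.745, 1.571, -0.835]
force: [-0.3, 0.3, -0.1]
width: 0.04
```

```bash
python3 look.py side l21 310 205 430 305
```

```text
scale 5.8 t 21.35 tcp [ 0.5401 -0.0521  0.2283] jaw deg 64.9 tilt [ 0.  0. -1.] w 0.0403 F [-0.2  0.8  0.6]
```

View pics/l21.png

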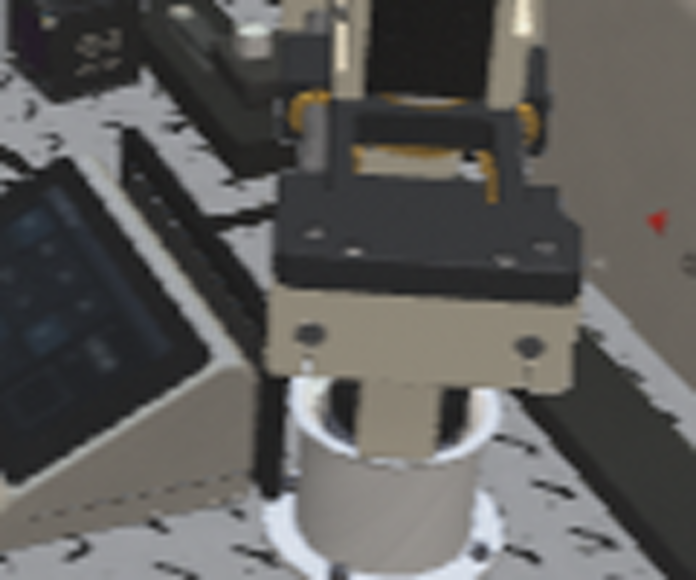

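The cap is in the funnel, centred. I'll release, lift, and move off for a clear view.

Request:
apply_moves([
  {"dx":0,"dy":0,"dz":0,"spin":0,"hand":0.25},
  {"dx":0,"dy":0,"dz":0,"spin":0,"hand":0.25},
  {"dx":0,"dy":0,"dz":0,"spin":0,"hand":0.25},
  {"dx":0,"dy":0,"dz":25,"spin":0,"hand":0.25},
  {"dx":0,"dy":0,"dz":50,"spin":0,"hand":0.25},
])

```text
t: 21.98
eef_pos: [0.5393, -0.0522, 0.3022]
ee_rot: [0.634, 1.566, -2.946]
force: [2.2, 0.4, -0.4]
width: 0.0659
```

Request:
apply_moves([
  {"dx":-12,"dy":50,"dz":10,"spin":0,"hand":0.25},
  {"dx":-12,"dy":50,"dz":0,"spin":0,"hand":0.25},
  {"dx":-12,"dy":50,"dz":0,"spin":0,"hand":0.25},
  {"dx":0,"dy":40,"dz":0,"spin":0,"hand":0.25},
  {"dx":0,"dy":0,"dz":0,"spin":0,"hand":0.25},
])

```text
t: 22.6
eef_pos: [0.5039, 0.1403, 0.3134]
ee_rot: [-2.155, 1.57, 0.552]
force: [-1.0, -0.8, 0.3]
width: 0.0652
```

```bash
python3 look.py side l22 310 205 430 305; python3 look.py top l22t 340 190 420 245;  python3 ov.py l22 310 205 5.8 .540,-.052,.053,.0205 .54,-.052,.048,.031
python3 - <<'E'
from h import *
im=cv2.imread('pics/l22t.png');s=9.75
w=proj('top',circ((.5392,-.0518),.0205,.053));cv2.polylines(im,[(((w-[340,190])+.5)*s-.5).round().astype(int)],True,(0,0,255),1)
cv2.imwrite('pics/l22to.png',im)
E
```

```text
scale 5.8 t 22.65 tcp [0.5038 0.1391 0.3132] jaw deg 65.0 tilt [ 0.  0. -1.] w 0.0655 F [-0.4  0.2  0.2]
scale 9.75 t 22.7 tcp [0.5038 0.1382 0.3131] jaw deg 65.0 tilt [-0. -0. -1.] w 0.0656 F [ 0.5 -0.4  0.5]
```

View pics/l22_o.png

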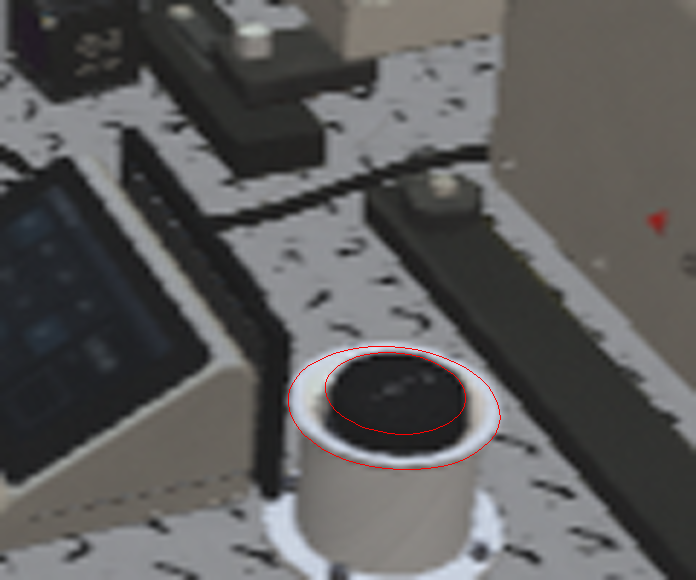

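View pics/l22to.png

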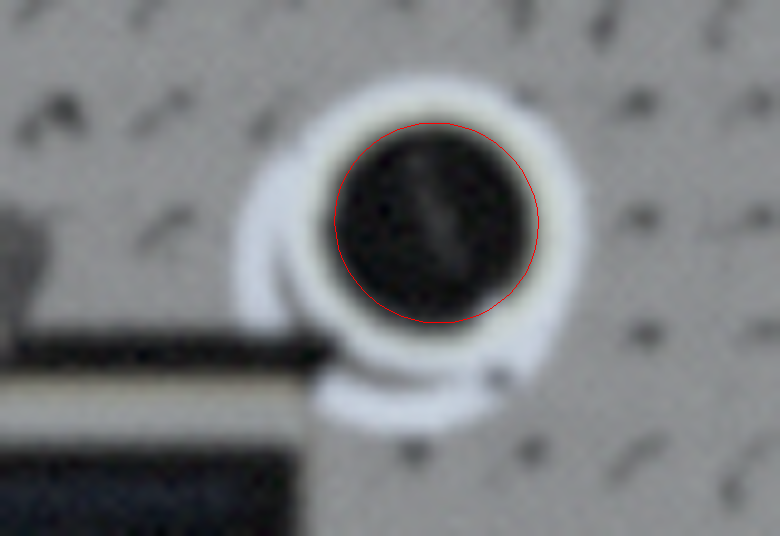

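The cap sits level, about 5 mm proud and centred to 1–2 mm, and nothing touches it. I'll hand the job in.

```bash
python3 -c "
from station import arm,status
print(arm.job_done(), status.get_state()['t'])"
```

```text
the job is handed in; nothing more can be done
the job is handed in; nothing more can be done
```

The tube is filled: the wide, middle and narrow rings went in one by one, in that order, and the dust cap is on top, closed face up. I handed the job in at about 23 s of the 96 s allowed; `job_done()` reports no verdict.

- **Narrow ring:** before capping, its top face matched the expected height for a full column (z = 0.040) in the side view, level and centred. That means the two rings below it are seated.
- **Middle ring:** in the top view it sat about 2 mm off the axis, within the bore play and the 5 mm limit. I couldn't check its tilt closely there.
- **Cap:** the last pictures from both cameras show it level, about 5 mm above the lip and centred to 1–2 mm.
- **Other objects:** I never gripped or pushed the large ring, tape roll or canister, and they looked unmoved in the pictures that showed them. I did not measure them again at the end.
- **Robot:** no contact forces beyond a few newtons showed at the placings, and the gripper was well clear of everything at hand-in.

The two cameras disagreed by 1–3 mm on the object positions. I used values between the two, and the overlays before each release showed that was close enough.

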